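# Sterilise the slicker brush: load the drawer, shut it, click the dial to four, start

## Robot

A 7-joint arm with a two-finger parallel gripper is mounted at the origin on the work surface. World frame = base frame: x ahead of the robot, y to its left, z up, the work surface at z = 0. Lengths are in m, angles in rad, forces in N, time in s.
With the tool pointing down it reaches from about 0.425 to 0.925 m from the base axis. Payload 6.8 kg.
Tool frame: the origin (TCP) lies at the very end of the fingers, on their centre line; the grasp point (between the pads) lies 19 mm behind it; y points along the fingers, x is the direction in which the jaws open and shut, and the axes are right-handed (so a half turn about y gives the same grasp; the last joint's range is limited). The gripper opens to 85 mm and grips with 20 to 120 N. Pads are 22 mm wide; open, the fingers measure 114 mm over their backs; the gripper's body (76 mm by 85 mm) begins 54 mm behind the grasp point. The pads swing forward as they close: fully open they stand 13 mm farther back than shut.
Start: joints at [1.113, 0.477, 0.022, 1.555, -0.011, 1.109, -0.083], TCP at [0.231, -0.634, 0.231] pointing down, gripper open.
Joint ranges: [-2.96, 2.96], [-0.34, 2.1], [-1.41, 1.46], [0.24, 2.44], [-1.37, 4.51], [0.17, 1.92], [-2.96, 2.96]. Speed limits (rad/s): [2.39, 2.39, 3.14, 3.14, 3.14, 3.14, 3.14].

## Interface

Orientations are given as a rotation vector (axis times angle).
In Python, from bench import r, imaging gives the robot as it stands.
- The arm moves only by the shell command python3 -m jog 'ROWS' [FORCE]. ROWS is text: rows parted by semicolons, each of 7 numbers parted by spaces: the turn, a rotation vector about the tool's x, y, z in degrees, then the shift along the tool's x, y, z in mm, then the opening, from 0 (shut) to 1 (fully open). A call has exactly 5 rows; each row shifts and turns the commanded pose from where the row before left it, along the tool's axes as they then stand; what a row does not reach is not made up. A row lasts 1/12 s, in which the tool goes at most 41.7 mm and 7.16 degrees, less where a joint would pass 70% of its speed; a pose out of reach is approached as far as the arm can. A call with a gripper value outside its range is refused whole. The fingers move at their own pace and stop on an object; FORCE is the grip in N (left out, the last holds). Time passes only in rows, so rows that do not move let the fingers close, or fill a call up. It gives the time, the measured TCP pose, the force and the opening at its end, in the units of the state.
- r.get_obs(): the state, without advancing time (a new reading comes with each control period).
- imaging.grab_frame(name): name is "side" or "top" or "wrist"; returns a dict with "color" (420x560x3 uint8, red, green, blue), "z_map" (420x560 float32, m along the optical axis (not along the pixel's ray), 0 where there is no reading), "fx", "fy", "cx", "cy" (pixels), "world_to_cam" (4x4, takes a point from world to camera coordinates); the wrist camera has in their place "hand_eye" (4x4, takes a point from camera to tool coordinates, whose origin is the TCP and whose axes are the tool frame's). Camera axes: x right, y up, looking along -z (the intrinsics and any distortion apply to the point x, -y, -z); pixel columns grow to the right and rows downward; lengths in m; the calibration is good to about 2 mm. A picture is of the moment at which its call begins: read the wrist's pose just before it.
- r.hand_in(): hands the job in, once; it reports no verdict.
The state is a dict: "clock": time; "joints": joint angles; "qvel": joint speeds; "tau": joint torques, N m; "tcp_pos": TCP position; "orientation": TCP orientation; "contact_force": force on the tool from outside, world axes, zero at the start; "moment": the same for the moment, N m; "grip_width": finger opening in m.
Only numpy, scipy, OpenCV 4.12 (cv2) and the standard library are available. Lean on these libraries where they do the work, as an engineer would, in place of code of your own. Each camera call takes 0.05 s, during which the arm holds its last target.

## Task

The slicker brush (the tool with the wide pad of fine wire pins) is ready for the UV steriliser: lay it flat in the steriliser's open drawer with its pins facing up, then push the drawer fully home. Then click the dial clockwise to its fourth mark, counting from the off dot, and press the start button fully in. Leave everything else on the table where it is.

Things in the scene. Friction and masses are not known exactly. Their poses are not given: they have to be found in the camera images.
- uv: UV tool steriliser, a fixed white box 250 mm deep (its x), 300 wide (its y), 135 high. Origin: centre of its underside, on the table; z up. The drawer front looks along its own -x, to about the robot's left (+y), turned up to 0.15 rad either way. Behind the drawer front it is hollow from 16 to 115 mm above the table.
- uv_top (a point): centre of the box's flat top, 135 mm above the table, axes as the box's. On a black plate along the front edge stand the dial, at (-62, -70) mm from here, and the start button, at (-62, 75) mm; an aluminium grille lies behind them.
- drawer (a joint): how far the drawer is out, m: 0 fully home (end stop), at most 0.19; starts 0.15 to 0.18. Slides along the box's -x with about 2 N of friction and stays where it is left. White front panel 296 mm wide, 12 thick, from 16 to 112 mm above the table; outer face 137 mm + drawer from the box's origin along its -x.
- tray (a point): centre of the drawer's inner floor, 24 mm above the table; axes as the box's (x into the box). Steel tray, inside 222 mm along x, 256 along y, walls 4 mm thick, 46 mm high inside. Moves with the drawer: it lies 10 mm + drawer from the box's origin along its -x. Only what is more than 125 mm from the box's origin along -x is open from above.
- drawer_handle (a point): middle of the drawer's straight steel bar handle, 10 mm thick, 120 mm long along the box's y, 62 mm above the table, 35 mm before the front panel (172 mm + drawer from the box's origin along its -x). A push on it along the box's +x shuts the drawer.
- dial (a joint): angle of the dial, rad, growing clockwise seen from above. Detents every 30 degrees (0.5236 rad): 0 = off (white dot), then seven white ticks at 0.5236 k, k = 1..7; end stops at 0 and 7. The fourth mark is 2.094. Starts resting in off, 1 or 2. A click takes about 0.12 N m; let go between two positions it snaps into the nearer one.
- dial_grip (a point): on the dial's upright axis, half way up its grip, 159 mm above the table. Aluminium knob: round skirt, 42 mm diameter, up to 146 mm; on it a bar grip 42 mm long, 13 thick, top at 171 mm. The point's x points along the bar to its pointer end (black line). At joint value v the pointer lies at 105 degrees - v about z from the box's x. The white marks lie 37 mm from the axis.
- start (a joint): how far the start button is pressed in, m: 0 out, 0.006 fully in (5 N); springs back.
- start_top (a point): centre of the top of the start button, a round steel push button of 26 mm diameter in a dark housing on the steriliser's top; pressed straight down.
- brush: slicker brush, wood, 166 mm long, about 100 g. Origin on its underside; x from handle to head, z out of the pins. Handle 22 mm wide (y), 18 high, from x = -100 to 18 mm; head 74 mm wide, 13 thick, from x = 18 to 66 mm, with a pad of fine pins to 28 mm height. Starts flat, pins up, in the row of three tools left of the drawer; its place in the row varies. Balances near x = 0.
- brush_grip (a point): a good place to hold the brush: middle of the handle's height, x = -25 mm, 9 mm above its underside.
- comb: bystander: steel grooming comb, 190 x 32 x 6 mm, lying in the row of tools along its x; origin under its centre. To be left alone.
- rake: bystander: undercoat rake, wood handle 20 mm wide and 18 mm high, narrow cross head 56 x 14 mm with a single row of teeth 27 mm high, 134 mm long, lying in the row of tools (x from -90 to 44 mm). To be left alone.
- sprayer: bystander: clear spray bottle, 60 mm diameter, 175 mm high, origin under its centre
- shampoo: bystander: white bottle, 64 mm diameter, 190 mm high, origin under its centre
- cup: bystander: lidded paper cup, 80 mm diameter, 112 mm high, origin under its centre
- lint_roller: bystander: lint roller, 200 mm long along its x, 45 mm thick, lying between the robot and the tools; origin on the table under its middle
- capsule_tub: bystander: clear tub, 90 mm diameter, 110 mm high, origin under its centre
- dog_bowl: bystander: steel bowl, 124 mm diameter, 45 mm high, origin under its centre

How it is judged:
By the outcome, as a careful person would: the job done as asked, in the order asked, and still so for the second after the job is handed in, with the robot touching nothing.
It also fails if it takes over 72 s, if anything falls off the work surface, if the arm or the gripper's body presses on something with over 40 N, if the wrist force passes 120 N, or if a joint passes its speed limit or range.

## Working session

There is one attempt and no reset: what is moved stays moved. The work goes in short steps, Python scripts to look and compute and a shell command to move; the robot and the scene stay as the last step left them, time stands still between calls to the robot, and variables do not carry over. Pictures are saved under pics/ and viewed, and the job is handed in when it is done.

```bash
ls; mkdir -p pics; cat > h.py <<'E'
import numpy as np, cv2, pickle
from bench import r, imaging
from scipy.spatial.transform import Rotation as R
def snap(n,f):
    d=imaging.grab_frame(n); cv2.imwrite(f'pics/{f}.png',cv2.cvtColor(d['color'],cv2.COLOR_RGB2BGR)); pickle.dump(d,open(f'pics/{f}.pkl','wb')); return d
E
python3 - <<'E'
from h import *
o=r.get_obs(); print(o)
for n in ('top','side'):
    d=snap(n,n+'0'); print(n,{k:(v if not hasattr(v,'shape') or v.size<20 else v.shape) for k,v in d.items()})
E
```

```text
pics
{'clock': 0.0, 'joints': array([ 1.11288798,  0.47784753,  0.02235792,  1.55648959, -0.01147861,
        1.1093088 , -0.08311491]), 'qvel': array([-0.000258  ,  0.00106525,  0.00317607,  0.00017416, -0.00061994,
       -0.00020821,  0.00020588]), 'tau': array([ 1.17112268e-03, -5.96446788e+01,  1.60819005e+00, -2.81194353e+01,
        1.23627449e-02,  9.36535449e-03, -1.71116454e-05]), 'tcp_pos': array([ 0.23108979, -0.63355251,  0.23027819]), 'orientation': array([-1.35364273,  0.94901621, -0.94625588]), 'contact_force': array([ 0.905176  , -0.40268455, -0.34335378]), 'moment': array([ 0.01206778, -0.0246266 ,  0.01468995]), 'grip_width': 0.08541458219507883}
top {'color': (420, 560, 3), 'z_map': (420, 560), 'fx': 382.01285472154564, 'fy': 382.01285472154564, 'cx': 282.92400254629644, 'cy': 214.12077065816794, 'world_to_cam': array([[-0.02133706, -0.99968552, -0.01317547, -0.01422572],
       [ 0.98844131, -0.02307187,  0.14983811, -0.5594492 ],
       [-0.15009497, -0.00982608,  0.98862275, -1.18286178],
       [ 0.        ,  0.        ,  0.        ,  1.        ]])}
side {'color': (420, 560, 3), 'z_map': (420, 560), 'fx': 381.94378425780815, 'fy': 381.94378425780815, 'cx': 281.9694208412231, 'cy': 205.51774926151612, 'world_to_cam': array([[-0.85377784, -0.52043828, -0.01440153,  0.45480046],
       [ 0.32260907, -0.55054546,  0.76995005, -0.26976085],
       [-0.40864018,  0.65272023,  0.63794162, -1.04403551],
       [ 0.        ,  0.        ,  0.        ,  1.        ]])}
```

View pics/top0.png

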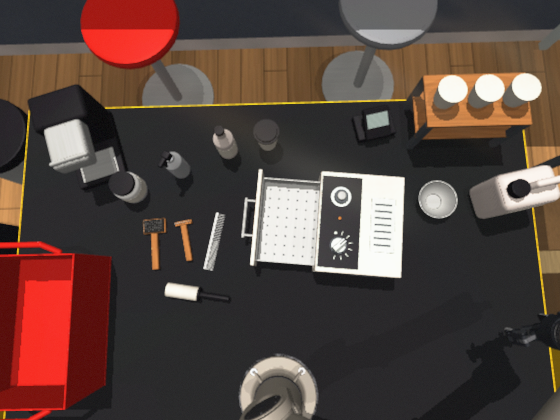

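View pics/side0.png

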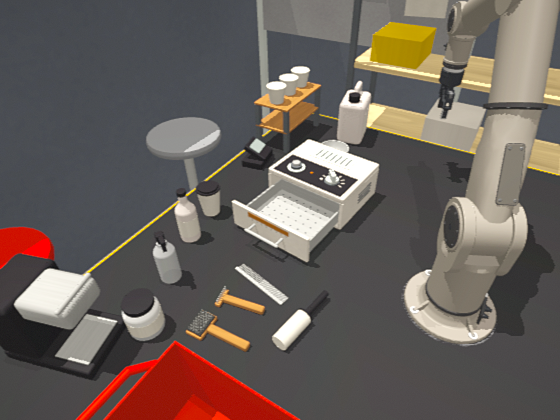

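Top view: brush at about (154,243) with its head up (+x), rake (184,240), comb (214,241), box with its open drawer at (255–405,175–275), dial (339,244), button (341,196). Next I measure these.

```bash
cat >> h.py <<'E'
def ray(d,u,v,z,Twc=None):
    u=np.atleast_1d(u).astype(float);v=np.atleast_1d(v).astype(float)
    c=np.stack([(u-d['cx'])/d['fx'],-(v-d['cy'])/d['fy'],-np.ones_like(u)],-1)
    T=np.linalg.inv(d['world_to_cam']) if Twc is None else Twc
    w=c@T[:3,:3].T; o=T[:3,3]; s=(z-o[2])/w[:,2]
    return o+w*s[:,None]
def cloud(d,Twc=None):
    z=d['z_map'];v,u=np.mgrid[:z.shape[0],:z.shape[1]]
    c=np.stack([(u-d['cx'])/d['fx']*z,-(v-d['cy'])/d['fy']*z,-z],-1)
    T=np.linalg.inv(d['world_to_cam']) if Twc is None else Twc
    return c@T[:3,:3].T+T[:3,3]
E
python3 - <<'E'
from h import *
d=pickle.load(open('pics/top0.pkl','rb'))
P=cloud(d); z=d['z_map']
m=((abs(P[...,2]-0.135)<0.012)&(z>0)).astype(np.uint8)
m[:150]=0;m[290:]=0;m[:,:300]=0;m[:,415:]=0
m=cv2.morphologyEx(m,cv2.MORPH_CLOSE,np.ones((9,9)))
n,l,s,c=cv2.connectedComponentsWithStats(m); k=1+np.argmax(s[1:,4]); print(s[k])
v,u=np.nonzero(l==k); X=ray(d,u,v,0.135)[:,:2]
rc=cv2.minAreaRect((X*1000).astype(np.float32)); print('box top',rc, 'zmed',np.median(P[l==k][:,2]))
img=cv2.cvtColor(d['color'],cv2.COLOR_RGB2BGR)
cv2.imwrite('pics/top_box.png',cv2.resize(img[160:290,235:415],None,fx=4.4,fy=4.4,interpolation=cv2.INTER_CUBIC))
# wooden tools
hsv=cv2.cvtColor(d['color'],cv2.COLOR_RGB2HSV)
w=cv2.inRange(hsv,(5,90,70),(25,255,255)); w[:200]=0;w[285:]=0;w[:,:125]=0;w[:,205:]=0
n,l,s,c=cv2.connectedComponentsWithStats(w)
for k in range(1,n):
    if s[k,4]<25: continue
    v,u=np.nonzero(l==k); X=ray(d,u,v,0.015)[:,:2]*1000
    print(s[k],cv2.minAreaRect(X.astype(np.float32)),X.min(0),X.max(0), np.median(P[l==k][:,2]))
cv2.imwrite('pics/top_br.png',cv2.resize(img[205:305,130:260],None,fx=6,fy=6,interpolation=cv2.INTER_CUBIC))
E
```

```text
[ 314  172   90  107 8571]
box top ((512.0169067382812, -251.84742736816406), (249.42625427246094, 298.7585144042969), 84.13660430908203) zmed 0.13510846372546248
[143 217  23  53 386] ((477.5926818847656, 394.86346435546875), (168.36398315429688, 72.54796600341797), 1.9342622756958008) [393.76203256 360.166733  ] [562.72947058 433.74846743] 0.016044034125661688
[175 219  18  42 344] ((486.5932312011719, 299.40496826171875), (134.76797485351562, 53.0564079284668), 2.3053793907165527) [420.19415011 270.39161485] [554.32870277 328.062341  ] 0.015286745338239593
```

View pics/top_box.png

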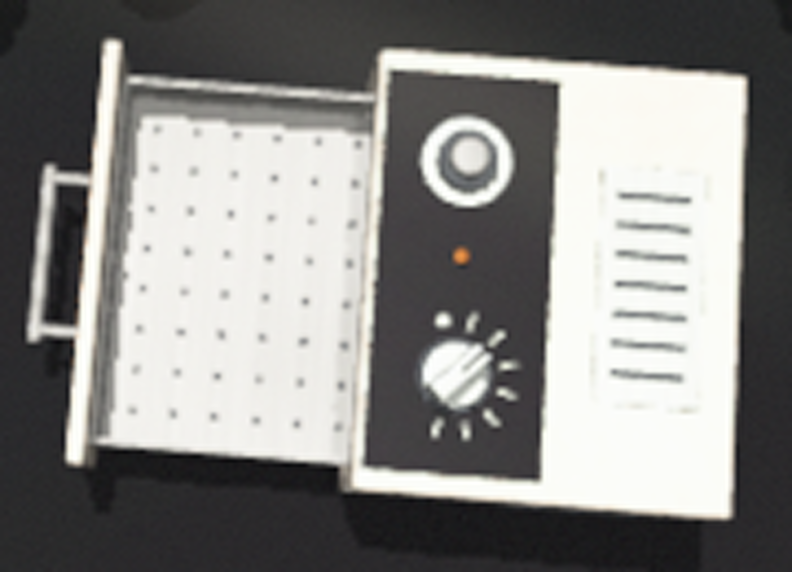

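View pics/top_br.png

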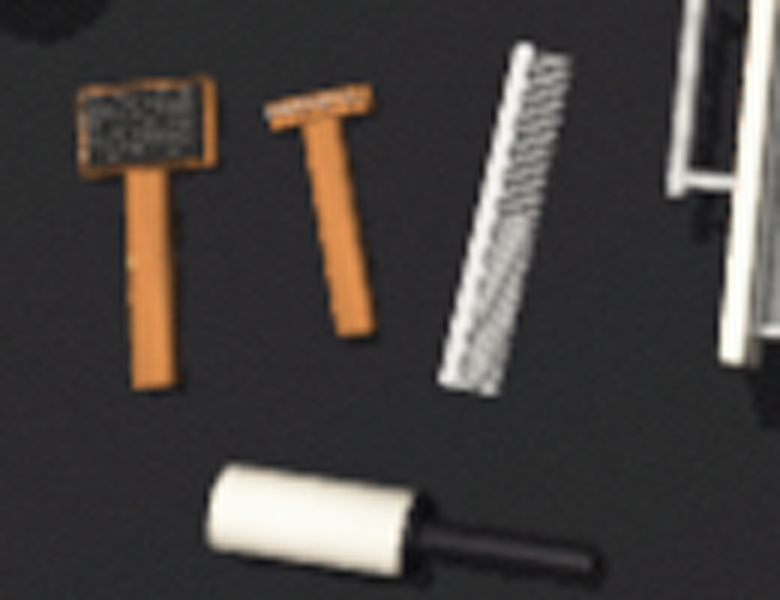

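```bash
python3 - <<'E'
from h import *
o=r.get_obs(); M=R.from_rotvec(o['orientation']).as_matrix(); print('tool axes cols\n',M.round(3))
d=pickle.load(open('pics/top0.pkl','rb')); P=cloud(d)
c=np.array([.5120,-.2518]); a=np.deg2rad(84.137); mx=np.array([np.cos(a),np.sin(a)]); by=np.array([mx[1],-mx[0]])
def box(p): q=p[:2]-c; return q@mx*1000,q@by*1000
f=lambda u,v:(235+u/4.4,160+v/4.4)
for nm,(u,v),z in [('panel top-left out',(104,42),.112),('panel bot out',(68,462),.112),('handle t',(45,170),.067),('handle b',(32,337),.067),('handlemid outer',(36,255),.062),('button',(468,155),.15),('dial',(459,375),.159),('led',(461,256),.135)]:
    p=ray(d,*f(u,v),z)[0]; print(nm,p.round(4),np.round(box(p),1))
g=lambda u,v:(130+u/6,205+v/6)
for nm,(u,v),z in [('handle end',(154,387),.018),('handle L neck',(126,172),.018),('handle R neck',(166,172),.018),('head tl',(78,90),.013),('head tr',(214,76),.013),('end L',(132,388),.018),('end R',(176,386),.018)]:
    p=ray(d,*g(u,v),z)[0]; print(nm,p.round(4))
# depth of panel top, in box frame
q=(P[...,:2]-c)
X=q@mx*1000;Y=q@by*1000;Z=P[...,2]*1000
m=(abs(Z-112)<6)&(X>200)&(X<400)&(abs(Y)<140); print('panel X',m.sum(),np.percentile(X[m],[2,10,50,90,98]))
m=(abs(Z-64)<7)&(X>310)&(X<400)&(abs(Y)<50); print('handle X',m.sum(),np.percentile(X[m],[2,50,98]))
s=(abs(X-62)<8)&(abs(Y-75)<8); print('btn z',np.percentile(Z[s],[5,50,95]), 'dial',np.percentile(Z[(abs(X-62)<5)&(abs(Y+70)<5)],[5,50,95]))
E
```

```text
tool axes cols
 [[ 0.343 -0.001  0.939]
 [-0.939  0.002  0.343]
 [-0.002 -1.    -0.   ]]
panel top-left out [0.6889 0.0444 0.112 ] [312.7 145.7]
panel bot out [0.3981 0.0721 0.112 ] [ 310.6 -146.4]
handle t [0.6075 0.0912 0.067 ] [351.  60.]
handle b [0.4873 0.1012 0.067 ] [348.7 -60.6]
handlemid outer [0.5467 0.0986 0.062 ] [352.1  -1.3]
button [ 0.5947 -0.2006  0.15  ] [59.4 77. ]
dial [ 0.4476 -0.187   0.159 ] [ 57.9 -70.6]
led [ 0.5289 -0.195   0.135 ] [58.2 11. ]
handle end [0.3922 0.3863 0.018 ]
handle L neck [0.5083 0.4049 0.018 ]
handle R neck [0.5078 0.3831 0.018 ]
head tl [0.5546 0.4345 0.013 ]
head tr [0.5606 0.3598 0.013 ]
end L [0.3919 0.3981 0.018 ]
end R [0.3925 0.3745 0.018 ]
panel X 359 [303.39505375 304.15499147 308.99674768 313.79161805 315.01264075]
handle X 102 [345.76665773 349.94149035 354.78570893]
btn z [152.31594049 155.77704253 158.76449029] dial [168.07813363 169.9521898  172.64318923]
```

```bash
cat >> h.py <<'E'
C=np.array([.5120,-.2518]); A=np.deg2rad(84.137); MX=np.array([np.cos(A),np.sin(A)]); BY=np.array([MX[1],-MX[0]])
def bw(x,y): return C+(-x)/1000*MX+y/1000*BY   # box coords mm -> world
def to(p,ang=None):
    o=r.get_obs(); M=R.from_rotvec(o['orientation']).as_matrix()
    s=M.T@(np.array(p)-o['tcp_pos'])*1000
    print('t',o['clock'],'tcp',o['tcp_pos'].round(4),'tilt',M[:,1].round(4),'xang',np.rad2deg(np.arctan2(M[1,0],M[0,0])).round(2),'F',o['contact_force'].round(1),'w',round(o['grip_width'],4))
    print('shift tool mm',s.round(1))
    if ang is not None: print('turn about y', -(ang-np.rad2deg(np.arctan2(M[1,0],M[0,0]))))
E
python3 -m jog '0 5.4 0 0 -23 0 1; 0 5.4 0 0 -23 0 1; 0 5.5 0 0 -23 0 1; 0 0 0 -25 0 32 1; 0 0 0 -25 0 32 1' 30
python3 -m jog '0 0 0 -25 0 32 1; 0 0 0 -25 0 32 1; 0 0 0 -25 0 32 1; 0 0 0 -25 0 32 1; 0 0 0 -25 0 32 1' 
python3 -m jog '0 0 0 -25 0 32 1; 0 0 0 -25 0 32 1; 0 0 0 -41 0 0 0.6; 0 0 0 -41 0 0 0.6; 0 0 0 -41 0 0 0.6' 
python3 -c "
from h import *
to([.467,.3913,.2],-86.2)"
```

```text
clock: 0.52
tcp_pos: [0.29, -0.5819, 0.3017]
orientation: [-1.239, 1.164, -1.169]
contact_force: [1.9, 0.5, -0.9]
grip_width: 0.0854
clock: 0.93
tcp_pos: [0.4444, -0.4432, 0.3]
orientation: [-1.239, 1.162, -1.161]
contact_force: [0.3, -0.8, -0.6]
grip_width: 0.0856
clock: 1.35
tcp_pos: [0.4959, -0.2659, 0.2994]
orientation: [-1.24, 1.162, -1.159]
contact_force: [1.3, -0.2, -0.1]
grip_width: 0.0521
t 1.35 tcp [ 0.4959 -0.2659  0.2994] tilt [-1.3e-03  6.0e-04 -1.0e+00] xang -86.22 F [ 1.3 -0.2 -0.1] w 0.0521
shift tool mm [-657.6   99.8   14.6]
turn about y -0.022871160219779085
```

```bash
python3 -m jog '0 0 0 -30 0 -7 0.6; 0 0 0 0 0 0 0.6; 0 0 0 0 0 0 0.6; 0 0 0 0 0 0 0.6; 0 0 0 0 0 0 0.6' 
python3 - <<'E'
from h import *
to([.5,-.19,.3]); d=snap('wrist','w1'); print(d['hand_eye'],d['fx'],d['cx'],d['cy'])
E
```

```text
clock: 1.77
tcp_pos: [0.4869, -0.2403, 0.3002]
orientation: [-1.239, 1.163, -1.163]
contact_force: [-0.5, -0.1, 0.3]
grip_width: 0.0514
t 1.7667 tcp [ 0.4869 -0.2403  0.3002] tilt [-2.e-04 -5.e-04 -1.e+00] xang -86.4 F [-0.5 -0.1  0.3] w 0.0514
shift tool mm [-49.4   0.1  16.3]
[[ 9.99999851e-01  5.22246303e-04 -1.57900462e-04  4.89934799e-04]
 [-3.13613665e-04  3.13391506e-01 -9.49623960e-01 -1.43286920e-01]
 [-4.46452939e-04  9.49623868e-01  3.13391624e-01  8.15854204e-02]
 [ 0.00000000e+00  0.00000000e+00  0.00000000e+00  1.00000000e+00]] 337.20596349234177 274.3915787616456 214.56632914833673
```

View pics/w1.png

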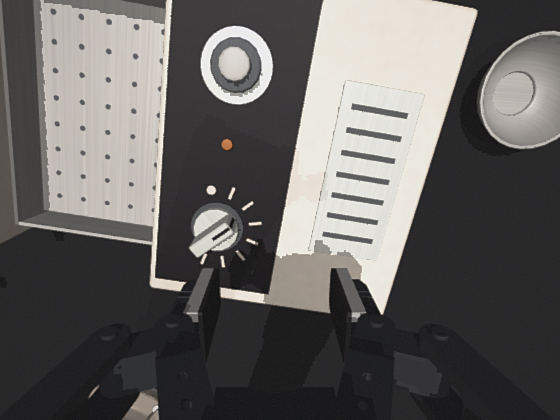

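```bash
cat >> h.py <<'E'
def wT(d,o): 
    M=np.eye(4); M[:3,:3]=R.from_rotvec(o['orientation']).as_matrix(); M[:3,3]=o['tcp_pos']; return M@d['hand_eye']
def tobox(p): q=np.asarray(p)[...,:2]-C; return np.stack([-(q@MX),q@BY],-1)*1000
E
python3 - <<'E'
from h import *
o=r.get_obs(); d=pickle.load(open('pics/w1.pkl','rb')); T=wT(d,o); pickle.dump(T,open('pics/w1T.pkl','wb'))
for n,u,v,z in [('corner fr',150,287,.135),('corner back',477,10,.135),('led',227,144,.137),('btn top',235,64,.155),('btn ring',237,66,.14),('bar end ptr',236,222,.171),('bar tail',193,246,.171),('off',211,190,.135),('t1',232,193,.135),('t2',248,205,.135),('t3',255,223,.135),('t4',251,242,.135),('t6',222,262,.135),('t7',205,261,.135)]:
    p=ray(d,u,v,z,T)[0]; print(n,p.round(4),tobox(p).round(1))
P=cloud(d,T); B=tobox(P); Z=P[...,2]*1000
# button ring by height
m=(np.hypot(B[...,0]+60,B[...,1]-76)<30)
for lo in range(134,170,3):
    k=m&(Z>=lo)&(Z<lo+3); print(lo,k.sum(),B[k].mean(0).round(1) if k.any() else '', (B[k].max(0)-B[k].min(0)).round(0) if k.any() else '')
k=(np.hypot(B[...,0]+60,B[...,1]+70)<30)&(Z>164)&(Z<178); print('bar',k.sum(),cv2.minAreaRect(B[k].astype(np.float32)),np.median(Z[k]))
img=cv2.cvtColor(d['color'],cv2.COLOR_RGB2BGR); cv2.imwrite('pics/w1c.png',cv2.resize(img[170:280,165:285],None,fx=5,fy=5,interpolation=cv2.INTER_CUBIC))
E
```

```text
corner fr [ 0.3798 -0.1184  0.135 ] [-119.2 -145.1]
corner back [ 0.6494 -0.3937  0.135 ] [127.1 151.1]
led [ 0.5311 -0.1956  0.137 ] [-57.8  13.3]
btn top [ 0.5956 -0.2031  0.155 ] [-57.   78.2]
btn ring [ 0.5956 -0.2031  0.14  ] [-57.   78.2]
bar end ptr [ 0.4699 -0.209   0.171 ] [-38.3 -46.3]
bar tail [ 0.4452 -0.1719  0.171 ] [-72.6 -74.6]
off [ 0.4873 -0.1811  0.135 ] [-67.8 -31.8]
t1 [ 0.4856 -0.2009  0.135 ] [-47.9 -31.4]
t2 [ 0.4748 -0.2164  0.135 ] [-31.4 -40.7]
t3 [ 0.457  -0.2239  0.135 ] [-22.1 -57.6]
t4 [ 0.4368 -0.2208  0.135 ] [-23.1 -78. ]
t6 [ 0.4131 -0.1925  0.135 ] [ -48.9 -104.4]
t7 [ 0.4132 -0.1753  0.135 ] [ -66.  -106.1]
134 1072 [-62.   72.3] [60. 60.]
137 1057 [-61.   75.6] [60. 59.]
140 14 [-42.6  68.4] [19. 22.]
143 52 [-54.3  74.3] [41. 41.]
146 1218 [-57.1  78.4] [41. 41.]
149 46 [-55.1  79.5] [36. 33.]
152 25 [-52.3  75.3] [23. 25.]
155 663 [-57.4  78.2] [25. 25.]
158 220 [-58.   78.8] [22. 23.]
161 0  
164 0  
167 0  
bar 731 ((-57.623008728027344, -66.01171875), (42.819541931152344, 13.230006217956543), 45.339969635009766) 171.20455763443167
```

View pics/w1c.png

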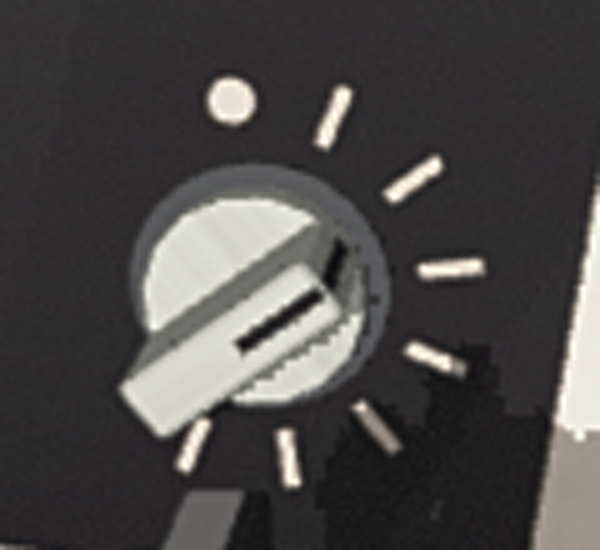

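The dial's bar lies at 45° in the box frame with its black line towards mark 2 (crop (280,320)), so the dial is at 2 and needs 60° clockwise. Moving on to the brush.

```bash
python3 -m jog '0 0 0 -41 0 -1 0.6; 0 0 0 -41 0 -1 0.6; 0 0 0 -41 0 -1 0.6; 0 0 0 -41 0 -1 0.6; 0 0 0 -41 0 -1 0.6' 
python3 -m jog '0 0 0 -41 0 -1 0.6; 0 0 0 -41 0 -1 0.6; 0 0 0 -41 0 -1 0.6; 0 0 0 -41 0 -1 0.6; 0 0 0 -41 0 -1 0.6' 
python3 -m jog '0 0 0 -38 12 -3 0.6; 0 0 0 -38 12 -3 0.6; 0 0 0 -38 12 -3 0.6; 0 0 0 -38 12 -3 0.6; 0 0 0 -38 12 -3 0.6' 
python3 -c "
from h import *
to([.467,.3913,.15],-86.2)"
```

```text
clock: 2.23
tcp_pos: [0.4686, -0.0339, 0.3003]
orientation: [-1.238, 1.163, -1.163]
contact_force: [1.1, 0.2, -0.1]
grip_width: 0.0512
clock: 2.65
tcp_pos: [0.4507, 0.1708, 0.3004]
orientation: [-1.238, 1.163, -1.163]
contact_force: [0.9, 0.7, -1.1]
grip_width: 0.0511
clock: 3.07
tcp_pos: [0.4239, 0.3595, 0.2395]
orientation: [-1.238, 1.163, -1.163]
contact_force: [-0.0, 0.5, 0.9]
grip_width: 0.0513
t 3.0667 tcp [0.4239 0.3595 0.2395] tilt [-0.e+00  1.e-04 -1.e+00] xang -86.42 F [-0.   0.5  0.9] w 0.0513
shift tool mm [-29.1  89.5  45. ]
turn about y -0.22077151109833437
```

```bash
python3 -m jog '0 0 0 -15 30 23 0.6; 0 0 0 -14 30 22 0.6; 0 0 0 0 0 0 0.6; 0 0 0 0 0 0 0.6; 0 0 0 0 0 0 0.6' 
python3 - <<'E'
from h import *
to([.467,.3913,.15]); o=r.get_obs(); d=snap('wrist','w2'); T=wT(d,o)
hsv=cv2.cvtColor(d['color'],cv2.COLOR_RGB2HSV)
P=cloud(d,T)
w=cv2.inRange(hsv,(5,90,60),(25,255,255))
m=(w>0)&(P[...,1]>.34)&(P[...,2]>.012)&(P[...,2]<.025)&(P[...,0]<.5)&(P[...,0]>.38)
print(m.sum(),cv2.minAreaRect((P[m][:,:2]*1000).astype(np.float32)),np.median(P[m][:,2]))
for x in (.43,.45,.467,.48,.5):
    k=m&(abs(P[...,0]-x)<.004); print(x,P[k][:,1].min() if k.any() else 0,P[k][:,1].max() if k.any() else 0)
k=(w>0)&(P[...,1]>.34)&(P[...,2]<.03); print('xmax',P[k][:,0].max(),P[k][:,0].min())
E
```

```text
clock: 3.48
tcp_pos: [0.4666, 0.3898, 0.1802]
orientation: [-1.239, 1.163, -1.162]
contact_force: [0.1, -1.0, -0.7]
grip_width: 0.0511
t 3.4833 tcp [0.4666 0.3898 0.1802] tilt [-8.e-04 -2.e-04 -1.e+00] xang -86.35 F [ 0.1 -1.  -0.7] w 0.0511
shift tool mm [-1.4 30.1  0.5]
1250 ((448.133544921875, 390.9853820800781), (103.74150085449219, 21.99705696105957), 3.0571630001068115) 0.01792882888995856
0.43 0.3793601872785266 0.400263203370461
0.45 0.38075310690004316 0.40228488754206054
0.467 0.3808444816652724 0.403049492597995
0.48 0.3819154986857873 0.4036346985925715
0.5 0.3833146060145772 0.40441963387866986
xmax 0.5636909350911211 0.38773552956567603
```

View pics/w2.png

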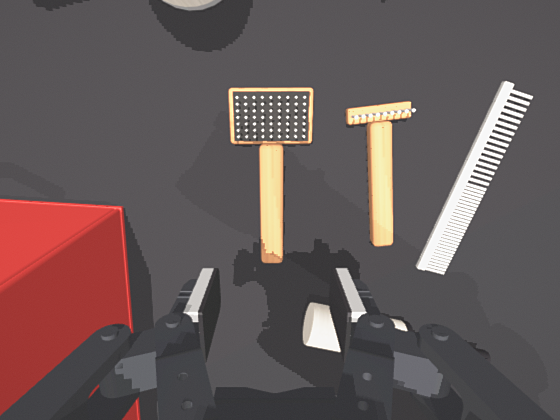

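```bash
python3 -m jog '0 0 0 -2 35 0 0.5; 0 0 0 0 36 0 0.5; 0 0 0 0 36 0 0.5; 0 0 0 0 30 0 0.5; 0 0 0 0 18 0 0.5' 
python3 -c "
from h import *
to([.467,.392,.004],-86.5)"
```

```text
clock: 3.95
tcp_pos: [0.4657, 0.391, 0.0244]
orientation: [-1.239, 1.161, -1.162]
contact_force: [-0.1, -0.1, -0.2]
grip_width: 0.0424
t 3.95 tcp [0.4657 0.391  0.0244] tilt [ 1.e-04 -8.e-04 -1.e+00] xang -86.31 F [-0.1 -0.1 -0.2] w 0.0424
shift tool mm [-1.  20.4  1.4]
turn about y 0.1916754508661711
```

```bash
python3 -m jog '0 0 0 -1 10 1 0.5; 0 0 0 0 10 0 0.5; 0 0 0 0 0 0 0.5; 0 0 0 0 0 0 0; 0 0 0 0 0 0 0' 40
python3 -m jog '0 0 0 0 0 0 0; 0 0 0 0 0 0 0; 0 0 0 0 0 0 0; 0 0 0 0 -20 0 0; 0 0 0 0 -40 0 0' 40
python3 - <<'E'
from h import *
snap('wrist','w3')
E
```

```text
clock: 4.37
tcp_pos: [0.4678, 0.3943, 0.0072]
orientation: [-1.236, 1.16, -1.161]
contact_force: [1.3, 0.4, 1.8]
grip_width: 0.0208
clock: 4.78
tcp_pos: [0.4645, 0.3908, 0.0623]
orientation: [-1.248, 1.163, -1.162]
contact_force: [0.4, 0.5, -0.4]
grip_width: 0.0208
```

View pics/w3.png

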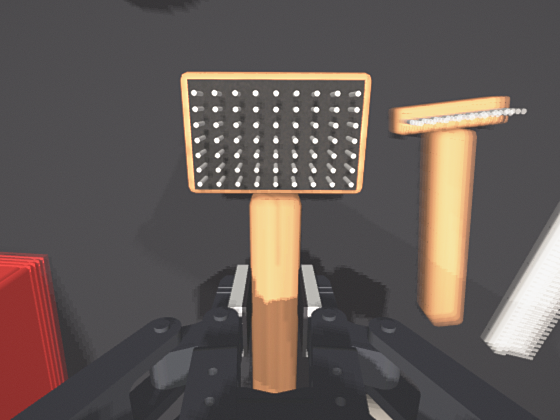

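Brush held (pins up, handle between the pads at (275,290)). Lift, turn and carry it over the drawer.

```bash
python3 -m jog '0 0 0 0 -38 0 0; 0 0 0 0 -38 0 0; 0 0 0 0 -38 0 0; 0 4.7 0 0 -30 0 0; 0 4.7 0 0 0 0 0'
python3 -c "
from h import *
to([.5277,-.0439,.2],-95.7)"
```

```text
clock: 5.25
tcp_pos: [0.4693, 0.3967, 0.2174]
orientation: [-1.146, 1.282, -1.282]
contact_force: [0.5, 0.1, -0.6]
grip_width: 0.0206
t 5.25 tcp [0.4693 0.3967 0.2174] tilt [ 0.0093  0.0087 -0.9999] xang -95.88 F [ 0.5  0.1 -0.6] w 0.0206
shift tool mm [432.4  14.1 103.1]
turn about y -0.1775148537231246
```

```bash
python3 -m jog '0 0 0 39 0 9.4 0; 0 0 0 39 0 9.4 0; 0 0 0 39 0 9.4 0; 0 0 0 39 0 9.4 0; 0 0 0 39 0 9.4 0'
python3 -m jog '0 0 0 39 0 9.4 0; 0 0 0 39 0 9.4 0; 0 0 0 39 0 9.4 0; 0 0 0 39 0 9.4 0; 0 0 0 39 0 9.4 0'
python3 -m jog '0 0 0 39 0 9.4 0; 0 0 0 0 0 0 0; 0 0 0 0 0 0 0; 0 0 0 0 0 0 0; 0 0 0 0 0 0 0'
python3 - <<'E'
from h import *
to([.5277,-.0439,.2],-95.7); o=r.get_obs(); d=snap('wrist','w4'); snap('top','t4'); pickle.dump(wT(d,o),open('pics/w4T.pkl','wb'))
E
```

```text
clock: 5.67
tcp_pos: [0.4943, 0.193, 0.21]
orientation: [-1.16, 1.28, -1.282]
contact_force: [1.2, -1.1, -0.4]
grip_width: 0.0208
clock: 6.08
tcp_pos: [0.5219, -0.0059, 0.2101]
orientation: [-1.16, 1.28, -1.282]
contact_force: [1.1, -0.7, -0.5]
grip_width: 0.0207
clock: 6.5
tcp_pos: [0.5274, -0.0421, 0.2097]
orientation: [-1.161, 1.28, -1.28]
contact_force: [0.9, 0.5, 0.0]
grip_width: 0.0208
t 6.5 tcp [ 0.5274 -0.0421  0.2097] tilt [ 6.e-04  5.e-04 -1.e+00] xang -95.53 F [0.9 0.5 0. ] w 0.0208
shift tool mm [1.8 9.6 0.5]
turn about y 0.17183846208449438
```

View pics/w4.png

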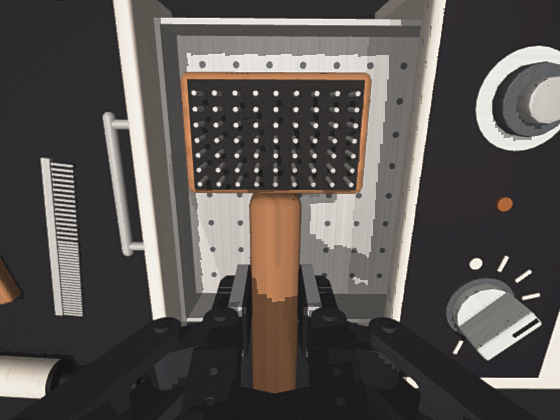

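View pics/t4.png

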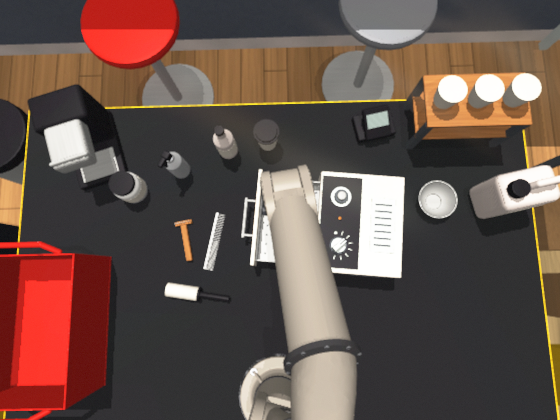

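Wrist view: brush centred between the front panel (inner edge x≈155) and the box front (x≈430), other tools in place. Lowering.

```bash
python3 -m jog '0 0 0 1 35 0 0; 0 0 0 0 36 0 0; 0 0 0 0 36 0 0; 0 0 0 0 30 0 0; 0 0 0 0 20 0 0'
python3 -m jog '0 0 0 0 6 0 0; 0 0 0 0 6 0 0; 0 0 0 0 4 0 0; 0 0 0 0 3 0 0; 0 0 0 0 0 0 0'
```

```text
clock: 7.02
tcp_pos: [0.5257, -0.0434, 0.0496]
orientation: [-1.164, 1.283, -1.278]
contact_force: [0.1, -0.4, -0.9]
grip_width: 0.0211
clock: 7.43
tcp_pos: [0.528, -0.0445, 0.0339]
orientation: [-1.16, 1.28, -1.282]
contact_force: [-0.3, 0.2, -0.6]
grip_width: 0.0206
```

```bash
python3 -m jog '0 0 0 0 2 0 0; 0 0 0 0 0 0 0; 0 0 0 0 0 0 0; 0 0 0 0 0 0 0.45; 0 0 0 0 0 0 0.45'
python3 -m jog '0 0 0 0 0 0 0.45; 0 0 0 0 -8 0 0.45; 0 0 0 0 -30 0 0.45; 0 0 0 0 -38 0 0.45; 0 0 0 0 -38 0 0.45'
python3 -m jog '0 0 0 0 -38 0 0.45; 0 0 0 0 -38 0 0.45; 0 0 0 0 0 0 0.45; 0 0 0 0 0 0 0; 0 0 0 0 0 0 0'
python3 - <<'E'
from h import *
to([.5277,-.0439,.2],-95.9); o=r.get_obs(); d=snap('wrist','w5'); T=wT(d,o); pickle.dump(T,open('pics/w5T.pkl','wb'))
for n,u,v,z in []: pass
E
```

```text
clock: 7.85
tcp_pos: [0.5276, -0.0447, 0.0317]
orientation: [-1.16, 1.281, -1.282]
contact_force: [-0.4, 0.3, 0.1]
grip_width: 0.0382
clock: 8.27
tcp_pos: [0.5264, -0.0445, 0.1466]
orientation: [-1.162, 1.283, -1.28]
contact_force: [0.7, -0.8, 0.2]
grip_width: 0.0385
clock: 8.68
tcp_pos: [0.5269, -0.0448, 0.2215]
orientation: [-1.161, 1.281, -1.282]
contact_force: [-1.0, -0.3, -0.7]
grip_width: 0.0151
t 8.6833 tcp [ 0.5269 -0.0448  0.2215] tilt [ 3.e-04 -3.e-04 -1.e+00] xang -95.66 F [-1.  -0.3 -0.7] w 0.0151
shift tool mm [-1.  21.5  0.7]
turn about y 0.23664333013813632
```

View pics/w5.png

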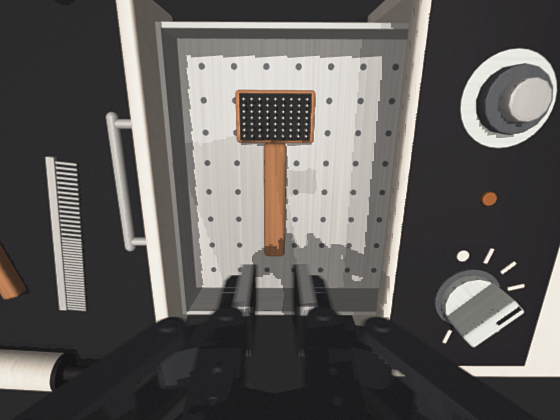

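Brush lies flat in the tray, pins up ((275,115) head, (275,200) handle). Next: locate the handle and go round in front of it.

```bash
python3 - <<'E'
from h import *
d=pickle.load(open('pics/w5.pkl','rb')); T=pickle.load(open('pics/w5T.pkl','rb'))
for n,u,v,z in [('handle outer far',107,118,.062),('outer near',126,245,.062),('bar mid',118,183,.067),('box front edge',425,60,.135),('box front edge',398,370,.135),('panel outer',123,60,.112)]:
    p=ray(d,u,v,z,T)[0]; print(n,p.round(4),tobox(p).round(1))
C2=np.array([.514,-.2556]); p=C2+.400*MX; print('pre',p); to([*p,.2],-95.7)
E
```

```text
handle outer far [0.6105 0.0918 0.062 ] [-351.9   62.9]
outer near [0.4921 0.1036 0.062 ] [-351.5  -56.1]
bar mid [0.5543 0.0938 0.067 ] [-348.2    6.7]
box front edge [ 0.6244 -0.1492  0.135 ] [-113.5  101.3]
box front edge [ 0.3845 -0.1361  0.135 ] [-102.1 -138.6]
panel outer [0.6465 0.0472 0.112 ] [-311.2  103.3]
pre [0.55486007 0.1423076 ]
t 8.7333 tcp [ 0.5264 -0.0448  0.2206] tilt [-1.6e-03 -1.0e-04 -1.0e+00] xang -95.66 F [ 0.3 -0.2  0.5] w 0.0077
shift tool mm [-189.    20.5    9.9]
turn about y 0.04200844145847782
```

```bash
python3 -m jog '0 0 0 -38 0 2 0; 0 0 0 -38 0 2 0; 0 0 0 -38 0 2 0; 0 0 0 -38 0 2 0; 0 0 0 -37 0 2 0'
python3 -m jog '0 0 0 0 30 0 0; 0 0 0 0 36 0 0; 0 0 0 0 36 0 0; 0 0 0 0 36 0 0; 0 0 0 0 28 0 0'
python3 - <<'E'
from h import *
C2=np.array([.514,-.2556]); p=C2+.400*MX; to([*p,.052],-95.7)
snap('side','s6')
E
```

```text
clock: 9.15
tcp_pos: [0.5549, 0.144, 0.2195]
orientation: [-1.164, 1.283, -1.281]
contact_force: [1.8, 0.2, 0.5]
grip_width: -0.0002
clock: 9.57
tcp_pos: [0.5532, 0.1417, 0.051]
orientation: [-1.166, 1.284, -1.28]
contact_force: [0.1, -0.4, -0.9]
grip_width: -0.0005
t 9.5667 tcp [0.5532 0.1417 0.051 ] tilt [-0.0055 -0.0014 -1.    ] xang -95.62 F [ 0.1 -0.4 -0.9] w -0.0005
shift tool mm [-0.8 -1.1  1.6]
turn about y 0.07997630754786655
```

View pics/s6.png

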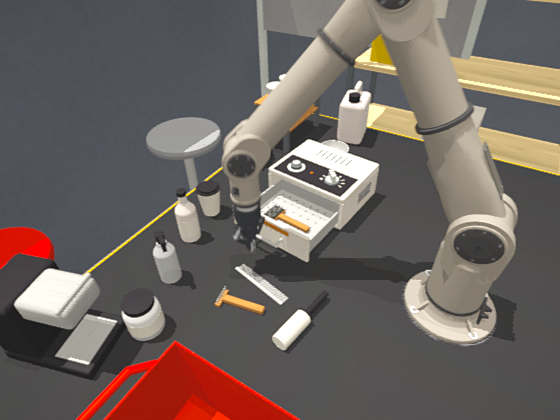

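```bash
python3 -m jog '0 0 0 14 0 1.5 0; 0 0 0 8 0 0 0; 0 0 0 8 0 0 0; 0 0 0 10 0 0 0; 0 0 0 12 0 0 0'
python3 -m jog '0 0 0 14 0 0 0; 0 0 0 14 0 0 0; 0 0 0 14 0 0 0; 0 0 0 14 0 0 0; 0 0 0 14 0 0 0'
python3 - <<'E'
from h import *
to([.5,-.06,.052],-95.7)
snap('side','s7')
E
```

```text
clock: 10.03
tcp_pos: [0.5536, 0.091, 0.0572]
orientation: [-1.157, 1.279, -1.281]
contact_force: [0.6, 2.6, 2.0]
grip_width: -0.0001
clock: 10.45
tcp_pos: [0.5463, 0.0194, 0.0568]
orientation: [-1.158, 1.28, -1.283]
contact_force: [1.6, 3.3, 7.4]
grip_width: -0.0
t 10.45 tcp [0.5463 0.0194 0.0568] tilt [ 2.8e-03  1.0e-04 -1.0e+00] xang -95.69 F [1.6 3.3 7.4] w -0.0
shift tool mm [ 83.6   4.6 -38.2]
turn about y 0.009729793215583982
```

View pics/s7.png

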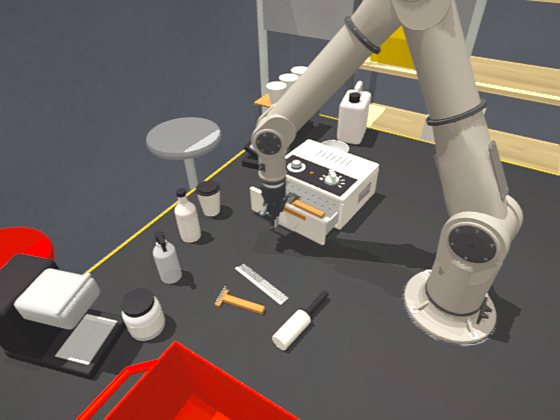

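```bash
python3 - <<'E'
from h import *
o=r.get_obs(); d=snap('wrist','w7'); pickle.dump(wT(d,o),open('pics/w7T.pkl','wb'))
i=cv2.imread('pics/s7.png'); cv2.imwrite('pics/s7c.png',cv2.resize(i[130:250,220:380],None,fx=4.5,fy=4.5,interpolation=cv2.INTER_CUBIC))
E
```

```text
(no output)
```

View pics/s7c.png

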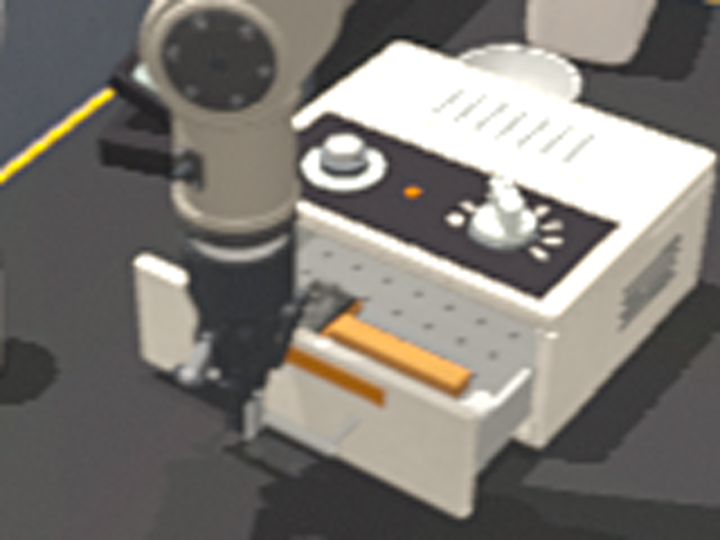

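View pics/w7.png

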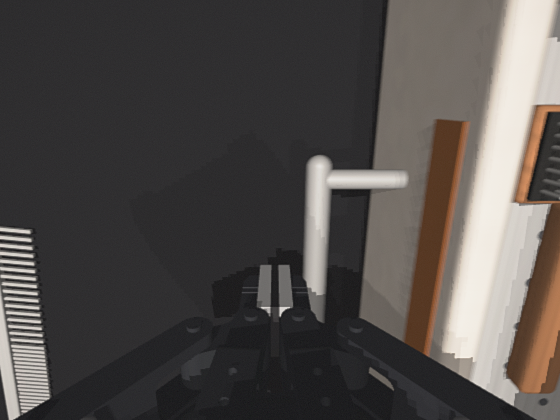

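Side crop and wrist view: the drawer is moving, but the bar (315,160–300) sits under the finger's link and pushes the tool upwards. I back off and turn 90° so the flat finger side pushes instead.

```bash
python3 -m jog '0 0 0 -15 0 0 0; 0 0 0 -30 0 0 0; 0 0 0 -20 0 0 0; 0 7 0 0 0 0 0; 0 7 0 0 0 0 0'
python3 -m jog '0 7 0 0 0 0 0; 0 7 0 0 0 0 0; 0 7 0 0 0 0 0; 0 7 0 0 0 0 0; 0 7 0 0 0 0 0'
python3 -m jog '0 7 0 0 0 0 0; 0 7 0 0 0 0 0; 0 7 0 0 0 0 0; 0 7 0 0 0 0 0; 0 7 0 0 0 0 0'
python3 - <<'E'
from h import *
C2=np.array([.514,-.2556]); p=C2+.330*MX; to([*p,.050],174.3); o=r.get_obs(); print(o['joints'].round(2))
d=snap('wrist','w8');pickle.dump(wT(d,o),open('pics/w8T.pkl','wb'))
E
```

```text
clock: 10.97
tcp_pos: [0.5513, 0.0864, 0.0553]
orientation: [-1.025, 1.46, -1.459]
contact_force: [0.2, -1.0, -0.4]
grip_width: 0.0001
clock: 11.38
tcp_pos: [0.5513, 0.0844, 0.0553]
orientation: [-0.591, 1.873, -1.874]
contact_force: [0.3, 0.7, 0.9]
grip_width: -0.0001
clock: 11.8
tcp_pos: [0.5518, 0.0849, 0.0562]
orientation: [0.002, 2.222, -2.22]
contact_force: [-1.1, 0.2, -0.7]
grip_width: 0.0002
t 11.8 tcp [0.5518 0.0849 0.0562] tilt [ 1.3e-03  7.0e-04 -1.0e+00] xang 179.96 F [-1.1  0.2 -0.7] w 0.0002
shift tool mm [ 4.   6.2 12.2]
turn about y 5.659710483671262
[-0.7   0.59  0.58  2.   -0.5   0.69 -2.95]
```

View pics/w8.png

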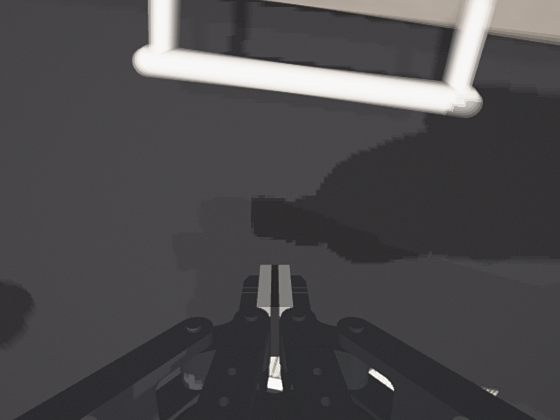

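```bash
python3 -m jog '0 -7 0 0 -1 0 0; 0 -7 0 0 -1 0 0; 0 -6 0 0 0 0 0; 0 0 0 0 0 0 0; 0 0 0 0 0 0 0'
python3 - <<'E'
from h import *
d=pickle.load(open('pics/w8.pkl','rb')); T=pickle.load(open('pics/w8T.pkl','rb'))
for u,v in [(136,70),(478,113)]:
    p=ray(d,u,v,.059,T)[0]; print(p.round(4),tobox(p).round(1))
C2=np.array([.514,-.2556]); p=C2+.330*MX; to([*p,.050],-160); o=r.get_obs(); print(o['joints'].round(2))
p=C2+.1*MX; to([*p,.050],-160)
E
```

```text
clock: 12.27
tcp_pos: [0.5515, 0.085, 0.0573]
orientation: [-0.363, 2.03, -2.029]
contact_force: [0.4, -0.4, 0.1]
grip_width: -0.0002
[ 0.6059 -0.0085  0.059 ] [-251.6   68.5]
[0.4715 0.0075 0.059 ] [-253.8  -66.7]
t 12.2667 tcp [0.5515 0.085  0.0573] tilt [-6.e-04  6.e-04 -1.e+00] xang -159.77 F [ 0.4 -0.4  0.1] w -0.0002
shift tool mm [ 7.8  7.3 10.3]
turn about y 0.22827771585482992
[-0.63  0.56  0.48  2.   -0.4   0.68 -2.68]
t 12.2667 tcp [0.5515 0.085  0.0573] tilt [-6.e-04  6.e-04 -1.e+00] xang -159.77 F [ 0.4 -0.4  0.1] w -0.0002
shift tool mm [109.    7.2 216.9]
turn about y 0.22827771585482992
```

```bash
python3 -m jog '0 0 0 10 2.5 18.5 0; 0 0 0 10 2.5 18.5 0; 0 0 0 9.6 2.3 18 0; 0 0 0 3.5 0 7.2 0; 0 0 0 3.5 0 7.2 0'
python3 -m jog '0 0 0 4.4 0 9 0; 0 0 0 4.4 0 9 0; 0 0 0 4.4 0 9 0; 0 0 0 4.4 0 9 0; 0 0 0 4.4 0 9 0'
python3 - <<'E'
from h import *
C2=np.array([.514,-.2556]); p=C2+.193*MX; to([*p,.050],-160); o=r.get_obs(); print(o['joints'].round(2))
d=snap('side','s9')
i=cv2.imread('pics/s9.png'); cv2.imwrite('pics/s9c.png',cv2.resize(i[130:250,220:380],None,fx=4.5,fy=4.5,interpolation=cv2.INTER_CUBIC))
E
```

```text
clock: 12.68
tcp_pos: [0.5408, 0.0074, 0.0498]
orientation: [-0.363, 2.032, -2.029]
contact_force: [-1.0, 2.5, -0.5]
grip_width: -0.0001
clock: 13.1
tcp_pos: [0.5362, -0.0427, 0.0499]
orientation: [-0.365, 2.029, -2.028]
contact_force: [-1.7, 3.3, -1.0]
grip_width: -0.0001
t 13.1 tcp [ 0.5362 -0.0427  0.0499] tilt [-7.e-04  2.e-04 -1.e+00] xang -159.64 F [-1.7  3.3 -1. ] w -0.0001
shift tool mm [ 9.6 -0.1 18.8]
turn about y 0.36273165266618435
[-0.4   0.55  0.46  2.05 -0.4   0.64 -2.45]
```

View pics/s9c.png

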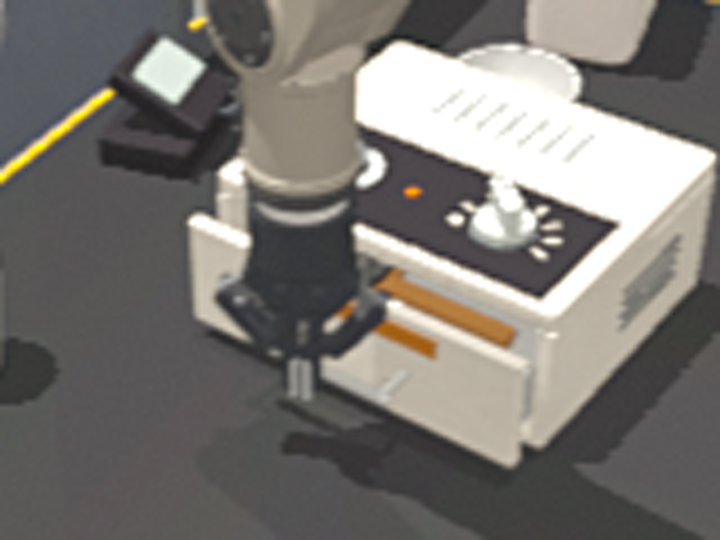

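```bash
python3 -m jog '0 0 0 3 0 6.3 0; 0 0 0 2 0 4.5 0; 0 0 0 2 0 4.5 0; 0 0 0 0.9 0 1.8 0; 0 0 0 0 0 0 0'
python3 -m jog '0 0 0 0.9 0 1.8 0; 0 0 0 0.9 0 1.8 0; 0 0 0 0.9 0 1.8 0; 0 0 0 0 0 0 0; 0 0 0 0 0 0 0'
```

```text
clock: 13.57
tcp_pos: [0.5354, -0.0618, 0.0502]
orientation: [-0.362, 2.028, -2.029]
contact_force: [-0.9, 0.3, -0.1]
grip_width: -0.0005
clock: 13.98
tcp_pos: [0.5347, -0.0671, 0.0501]
orientation: [-0.363, 2.028, -2.029]
contact_force: [0.3, 1.1, 0.4]
grip_width: 0.0002
```

```bash
python3 -m jog '0 0 0 0.9 0 1.8 0; 0 0 0 0.9 0 1.8 0; 0 0 0 0.9 0 1.8 0; 0 0 0 0.9 0 1.8 0; 0 0 0 0.9 0 1.8 0'
python3 -m jog '0 0 0 0.9 0 1.8 0; 0 0 0 0.9 0 1.8 0; 0 0 0 0.9 0 1.8 0; 0 0 0 0.9 0 1.8 0; 0 0 0 0 0 0 0'
```

```text
clock: 14.4
tcp_pos: [0.5344, -0.0689, 0.05]
orientation: [-0.368, 2.034, -2.015]
contact_force: [2.0, 26.2, 5.3]
grip_width: 0.0
clock: 14.82
tcp_pos: [0.5343, -0.0692, 0.0501]
orientation: [-0.373, 2.039, -2.002]
contact_force: [0.9, 38.3, 9.2]
grip_width: 0.0
```

```bash
python3 -m jog '0 0 0 -5 0 -10 0; 0 0 0 -13 0 -27 0; 0 0 0 -13 0 -27 0; 0 0 0 0 -35 0 0; 0 0 0 0 -38 0 0'
python3 -m jog '0 -7 0 0 -38 0 0; 0 -7 0 0 -38 0 0; 0 -7 0 0 -20 0 0; 0 -7 0 0 0 0 0; 0 -7 0 0 0 0 0.4'
python3 - <<'E'
from h import *
to([.45,-.19,.25],-35); o=r.get_obs(); d=snap('wrist','w10');pickle.dump(wT(d,o),open('pics/w10T.pkl','wb')); print(o['joints'].round(2)); snap('top','t10'); snap('side','s10')
E
```

```text
clock: 15.23
tcp_pos: [0.5375, -0.0122, 0.1217]
orientation: [-0.374, 2.028, -2.029]
contact_force: [0.9, -1.6, -0.4]
grip_width: -0.0001
clock: 15.65
tcp_pos: [0.5403, -0.0147, 0.221]
orientation: [-0.859, 1.633, -1.636]
contact_force: [0.2, -0.1, -0.9]
grip_width: 0.011
t 15.65 tcp [ 0.5403 -0.0147  0.221 ] tilt [ 4.e-03  4.e-04 -1.e+00] xang -124.34 F [ 0.2 -0.1 -0.9] w 0.011
shift tool mm [195.6 -29.5  24.4]
turn about y -89.3408602191184
[-0.48  0.28  0.48  1.92 -0.16  0.97 -2.1 ]
```

View pics/t10.png

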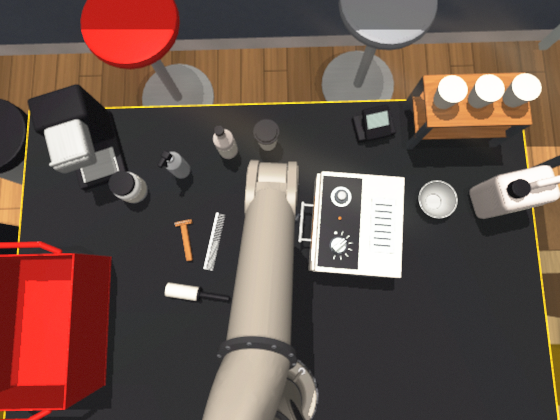

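View pics/s10.png

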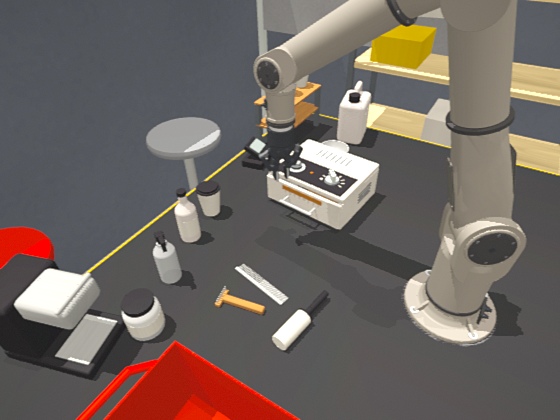

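View pics/w10.png

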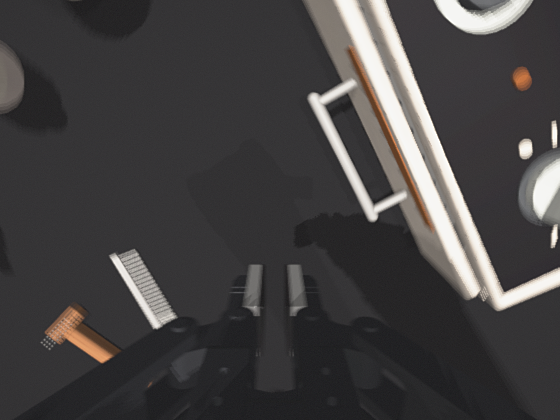

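```bash
for i in 1; do python3 -m jog '0 -7.1 0 0 -8 0 0.4; 0 -7.1 0 0 -8 0 0.4; 0 -7.1 0 0 -8 0 0.4; 0 -7.1 0 0 -8 0 0.4; 0 -7.1 0 0 0 0 0.4'; done
python3 -m jog '0 -7.1 0 0 0 0 0.4; 0 -7.1 0 0 0 0 0.4; 0 -7.1 0 0 0 0 0.4; 0 -7.1 0 0 0 0 0.4; 0 -7.1 0 0 0 0 0.4'
python3 -m jog '0 -7.1 0 0 0 0 0.4; 0 -7.1 0 0 0 0 0.4; 0 -7.1 0 0 0 0 0.4; 0 -7.1 0 0 0 0 0.4; 0 -7.1 0 0 0 0 0.4'
python3 -m jog '0 -7.1 0 0 0 0 0.4; 0 -7.1 0 0 0 0 0.4; 0 -7.1 0 0 0 0 0.4; 0 -7.1 0 0 0 0 0.4; 0 -7.1 0 0 0 0 0.4'
python3 - <<'E'
from h import *
to([.45,-.1874,.25],39.1); print(r.get_obs()['joints'].round(2))
E
```

```text
clock: 16.22
tcp_pos: [0.5399, -0.0146, 0.2519]
orientation: [-1.216, 1.196, -1.198]
contact_force: [1.2, -0.4, 0.0]
grip_width: 0.034
clock: 16.63
tcp_pos: [0.539, -0.0145, 0.2503]
orientation: [-1.446, 0.73, -0.729]
contact_force: [-0.2, -0.2, -0.5]
grip_width: 0.034
clock: 17.05
tcp_pos: [0.539, -0.0145, 0.2503]
orientation: [-1.557, 0.249, -0.247]
contact_force: [0.0, -0.4, 0.5]
grip_width: 0.0344
clock: 17.47
tcp_pos: [0.539, -0.0145, 0.2502]
orientation: [-1.558, -0.237, 0.24]
contact_force: [0.1, 0.5, 0.4]
grip_width: 0.0344
t 17.4667 tcp [ 0.539  -0.0145  0.2502] tilt [-1.5e-03 -4.0e-04 -1.0e+00] xang 17.42 F [0.1 0.5 0.4] w 0.0344
shift tool mm [-136.6    0.4 -138.3]
turn about y -21.681750119942908
[-0.18  0.23  0.1   1.86 -0.03  1.05  0.24]
```

```bash

python3 -m jog '0 0 0 -27 0 -27.5 0.4; 0 0 0 -27 0 -27.5 0.4; 0 0 0 -27 0 -27.5 0.4; 0 0 0 -27 0 -27.5 0.4; 0 0 0 -28 0 -28 0.4'
python3 -m jog '0 -7.1 0 0 0 0 0.4; 0 -7.1 0 0 0 0 0.4; 0 -7.1 0 0 0 0 0.4; 0 0 0 0 0 0 0.4; 0 0 0 0 0 0 0.4'
python3 - <<'E'
from h import *
to([.45,-.1874,.25],39.1); o=r.get_obs(); print(o['joints'].round(2)); d=snap('wrist','w11'); T=wT(d,o)
pickle.dump(T,open('pics/w11T.pkl','wb'))
P=cloud(d,T); Z=P[...,2]*1000
k=(np.hypot(P[...,0]-.45,P[...,1]+.187)<.032)&(Z>164)&(Z<178); print('bar',k.sum(),cv2.minAreaRect((P[k][:,:2]*1000).astype(np.float32)),np.median(Z[k]))
E
```

```text
clock: 17.88
tcp_pos: [0.4493, -0.1879, 0.2505]
orientation: [-1.558, -0.234, 0.235]
contact_force: [2.1, -1.4, -0.8]
grip_width: 0.0343
clock: 18.3
tcp_pos: [0.4503, -0.1866, 0.2505]
orientation: [-1.506, -0.522, 0.523]
contact_force: [-0.8, -0.1, -0.8]
grip_width: 0.0341
t 18.3 tcp [ 0.4503 -0.1866  0.2505] tilt [-1.e-03  1.e-04 -1.e+00] xang 38.26 F [-0.8 -0.1 -0.8] w 0.0341
shift tool mm [-0.7  0.5 -0.5]
turn about y -0.8437965460046186
[ 0.1   0.14  0.19  1.98 -0.03  1.02  0.97]
bar 1053 ((451.3334045410156, -187.52813720703125), (12.563959121704102, 42.95357131958008), 38.631690979003906) 171.56921845745197
```

View pics/w11.png

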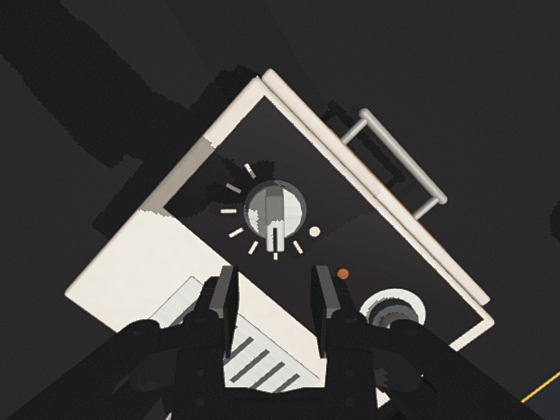

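```bash

python3 -m jog '0 0 0 0 35 0 0.4; 0 0 0 0 35 -1.3 0.4; 0 0 0 0 18 0 0.4; 0 0 0 0 6 0 0.4; 0 0 0 0 0 0 0.4'
python3 - <<'E'
from h import *
to([.4512,-.1875,.152],38.7)
E
```

```text
clock: 18.77
tcp_pos: [0.4504, -0.187, 0.1556]
orientation: [-1.504, -0.523, 0.528]
contact_force: [0.1, -0.5, 0.7]
grip_width: 0.0339
t 18.7667 tcp [ 0.4504 -0.187   0.1556] tilt [-3.5e-03  6.0e-04 -1.0e+00] xang 38.5 F [ 0.1 -0.5  0.7] w 0.0339
shift tool mm [ 0.3  3.6 -0.9]
turn about y -0.20028164812472227
```

```bash

python3 -m jog '0 0 0 0 3 -1 0.4; 0 0 0 0 0 0 0; 0 0 0 0 0 0 0; 0 0 0 0 0 0 0; 0 0 0 0 0 0 0' 40
python3 - <<'E'
from h import *
to([.4512,-.1875,.152],38.7); print(r.get_obs()['joints'].round(2),r.get_obs()['moment'].round(2))
E
```

```text
clock: 19.18
tcp_pos: [0.4524, -0.189, 0.1553]
orientation: [-1.507, -0.528, 0.526]
contact_force: [-2.4, -1.5, 6.5]
grip_width: 0.0116
t 19.1833 tcp [ 0.4524 -0.189   0.1553] tilt [ 1.5e-03 -9.0e-04 -1.0e+00] xang 38.58 F [-2.4 -1.5  6.5] w 0.0116
shift tool mm [0.  3.3 1.9]
turn about y -0.11903153578242609
[ 0.12  0.27  0.18  2.07 -0.07  0.8   1.01] [-0.29  0.64 -0.01]
```

```bash

python3 -m jog '0 6.2 0 0 -1 0 0; 0 6.2 0 0 0 0 0; 0 6.2 0 0 0 0 0; 0 6.2 0 0 0 0 0; 0 6.2 0 0 0 0 0'
python3 -m jog '0 6.2 0 0 0 0 0; 0 6.2 0 0 0 0 0; 0 6.2 0 0 0 0 0; 0 6.2 0 0 0 0 0; 0 6.2 0 0 0 0 0'
python3 - <<'E'
from h import *
to([.4512,-.1875,.152],-21.3); print(r.get_obs()['joints'].round(2),r.get_obs()['moment'].round(2))
E
```

```text
clock: 19.6
tcp_pos: [0.451, -0.1896, 0.1554]
orientation: [-1.57, -0.098, 0.1]
contact_force: [-4.5, -4.2, 1.6]
grip_width: 0.012
clock: 20.02
tcp_pos: [0.4496, -0.1894, 0.1554]
orientation: [-1.547, 0.328, -0.323]
contact_force: [-9.5, -3.1, 7.2]
grip_width: 0.012
t 20.0167 tcp [ 0.4496 -0.1894  0.1554] tilt [-3.6e-03 -3.0e-04 -1.0e+00] xang -23.78 F [-9.5 -3.1  7.2] w 0.012
shift tool mm [0.7 3.4 2.4]
turn about y -2.478188404482747
[-0.06  0.28  0.39  2.09 -0.14  0.8   0.  ] [-0.73  1.93  0.09]
```

```bash

python3 -m jog '0 0 0 0 0 0 0.4; 0 0 0 0 0 0 0.4; 0 0 0 0 0 0 0.4; 0 0 0 0 -20 0 0.4; 0 0 0 0 -35 0 0.4'
python3 -m jog '0 0 0 0 -35 0 0.4; 0 0 0 0 0 0 0.4; 0 0 0 0 0 0 0; 0 0 0 0 0 0 0; 0 0 0 0 0 0 0'
python3 - <<'E'
from h import *
to([.5952,-.2025,.2],-21.3); o=r.get_obs();d=snap('wrist','w12'); T=wT(d,o)
pickle.dump(T,open('pics/w12T.pkl','wb'))
P=cloud(d,T); Z=P[...,2]*1000
k=(np.hypot(P[...,0]-.45,P[...,1]+.187)<.032)&(Z>164)&(Z<178); print('bar',k.sum(),cv2.minAreaRect((P[k][:,:2]*1000).astype(np.float32)),np.median(Z[k]))
k=(np.hypot(P[...,0]-.595,P[...,1]+.202)<.032)&(Z>152)&(Z<162); print('btn',k.sum(),P[k].mean(0),P[k].min(0),P[k].max(0))
E
```

```text
clock: 20.43
tcp_pos: [0.4502, -0.187, 0.2081]
orientation: [-1.548, 0.323, -0.313]
contact_force: [0.8, -0.1, 0.6]
grip_width: 0.0341
clock: 20.85
tcp_pos: [0.4515, -0.1877, 0.244]
orientation: [-1.547, 0.32, -0.318]
contact_force: [0.4, 0.2, -0.7]
grip_width: 0.0006
t 20.85 tcp [ 0.4515 -0.1877  0.244 ] tilt [-1.6e-03  4.0e-04 -1.0e+00] xang -23.31 F [ 0.4  0.2 -0.7] w 0.0006
shift tool mm [137.9  43.8  43.3]
turn about y -2.0098598134350922
bar 1123 ((451.46588134765625, -187.4320068359375), (43.15374755859375, 12.987299919128418), 69.090087890625) 171.54036547071485
btn 1180 [ 0.59437819 -0.20093612  0.15725488] [ 0.58244546 -0.21481053  0.15202115] [ 0.60807796 -0.18911659  0.16041856]
```

View pics/w12.png

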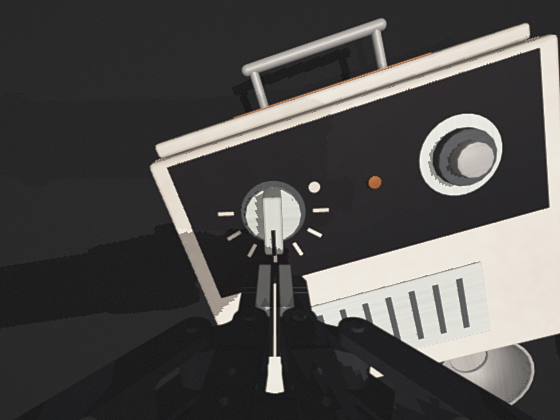

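Dial pointer now measures −110.9° in world (mark 4 = −110.9°), on the fourth tick at (275,258). Drawer looks flush. On to the button.

```bash

python3 -m jog '0 0 0 34.3 0 10.9 0; 0 0 0 34.3 0 10.9 0; 0 0 0 34.3 0 10.9 0; 0 0 0 34.3 0 10.9 0; 0 0 0 0 0 0 0'
python3 -m jog '0 0 0 0 30 0 0; 0 0 0 0 25 0 0; 0 0 0 0 12 0 0; 0 0 0 0 4 0 0; 0 0 0 0 0 0 0'
python3 - <<'E'
from h import *
to([.595,-.2015,.157],-23)
E
```

```text
clock: 21.32
tcp_pos: [0.6008, -0.201, 0.2424]
orientation: [-1.548, 0.316, -0.317]
contact_force: [0.3, 0.5, 1.0]
grip_width: 0.0002
clock: 21.73
tcp_pos: [0.5944, -0.2023, 0.1727]
orientation: [-1.547, 0.322, -0.318]
contact_force: [-0.1, -0.1, 0.3]
grip_width: 0.0004
t 21.7333 tcp [ 0.5944 -0.2023  0.1727] tilt [-2.9e-03  4.0e-04 -1.0e+00] xang -23.36 F [-0.1 -0.1  0.3] w 0.0004
shift tool mm [ 0.2 15.7  1. ]
turn about y -0.35996188186458156
```

```bash

python3 -m jog '0 0 0 0 5 1 0; 0 0 0 0 4 0 0; 0 0 0 0 3 0 0; 0 0 0 0 2 0 0; 0 0 0 0 0 0 0'
python3 -m jog '0 0 0 0 2 0 0; 0 0 0 0 2 0 0; 0 0 0 0 2 0 0; 0 0 0 0 0 0 0; 0 0 0 0 0 0 0'
```

```text
clock: 22.15
tcp_pos: [0.5956, -0.2015, 0.16]
orientation: [-1.547, 0.32, -0.32]
contact_force: [-0.5, -1.2, 0.3]
grip_width: -0.0002
clock: 22.57
tcp_pos: [0.596, -0.2017, 0.1543]
orientation: [-1.547, 0.319, -0.32]
contact_force: [0.8, 0.2, 3.2]
grip_width: 0.0003
```

```bash

python3 -m jog '0 0 0 0 2 0 0; 0 0 0 0 2 0 0; 0 0 0 0 1 0 0; 0 0 0 0 0 0 0; 0 0 0 0 0 0 0'
python3 -m jog '0 0 0 0 2 0 0; 0 0 0 0 2 0 0; 0 0 0 0 2 0 0; 0 0 0 0 0 0 0; 0 0 0 0 0 0 0'
```

```text
clock: 22.98
tcp_pos: [0.5961, -0.2018, 0.1509]
orientation: [-1.546, 0.319, -0.321]
contact_force: [-5.1, 1.8, 15.4]
grip_width: -0.0003
clock: 23.4
tcp_pos: [0.5965, -0.2019, 0.1502]
orientation: [-1.544, 0.318, -0.323]
contact_force: [-19.8, 8.2, 53.7]
grip_width: 0.0002
```

Bottomed out at z = 0.1505 (6 mm below the 0.157 top). Retreat and make the final checks.

```bash

python3 -m jog '0 0 0 0 -12 0 0; 0 0 0 0 -30 0 0; 0 0 0 0 -38 0 0; 0 0 0 0 -38 0 0; 0 0 0 -20 0 0 0'
python3 -m jog '0 0 0 -41 0 0 0; 0 0 0 -40 0 0 0; 0 0 0 0 0 0 0; 0 0 0 0 0 0 0; 0 0 0 0 0 0 0'
python3 - <<'E'
from h import *
to([.5,-.2,.26]); o=r.get_obs();d=snap('wrist','w13'); T=wT(d,o)
P=cloud(d,T); Z=P[...,2]*1000
k=(np.hypot(P[...,0]-.45,P[...,1]+.187)<.032)&(Z>164)&(Z<178); print('bar',k.sum(),cv2.minAreaRect((P[k][:,:2]*1000).astype(np.float32)))
d=snap('top','t13'); snap('side','s13'); P=cloud(d)
# panel outer face at z 112 and handle, top camera
B=tobox(P); Z=P[...,2]*1000
m=(abs(Z-112)<6)&(B[...,0]<-120)&(B[...,0]>-330)&(abs(B[...,1])<140); print('panel',m.sum(),np.percentile(B[m][:,0],[1,10,50,90]) if m.any() else '')
m=(abs(Z-64)<8)&(B[...,0]<-150)&(B[...,0]>-330)&(abs(B[...,1])<60); print('handle',m.sum(),np.percentile(B[m][:,0],[2,50,98]) if m.any() else '')
E
```

```text
clock: 23.82
tcp_pos: [0.5828, -0.1961, 0.2684]
orientation: [-1.548, 0.31, -0.331]
contact_force: [1.2, -0.1, 1.2]
grip_width: 0.0001
clock: 24.23
tcp_pos: [0.5033, -0.1614, 0.2612]
orientation: [-1.547, 0.319, -0.32]
contact_force: [-0.4, -0.3, 0.3]
grip_width: 0.0002
t 24.2333 tcp [ 0.5033 -0.1614  0.2612] tilt [ 0.001  0.    -1.   ] xang -23.33 F [-0.4 -0.3  0.3] w 0.0002
shift tool mm [ 12.2   1.2 -36.7]
bar 907 ((451.6380920410156, -187.60549926757812), (43.50767517089844, 13.275147438049316), 69.4251937866211)
panel 364 [-135.9412463  -134.92423046 -130.21737466 -125.38368989]
handle 146 [-175.65696368 -169.745075   -151.50982503]
```

View pics/t13.png

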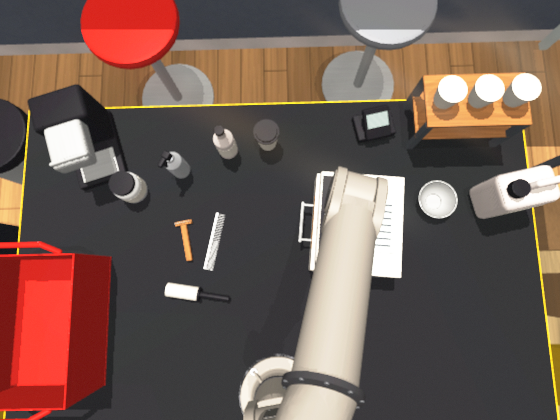

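View pics/s13.png

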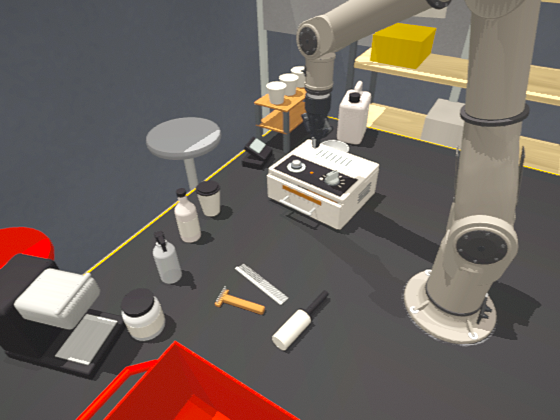

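View pics/w13.png

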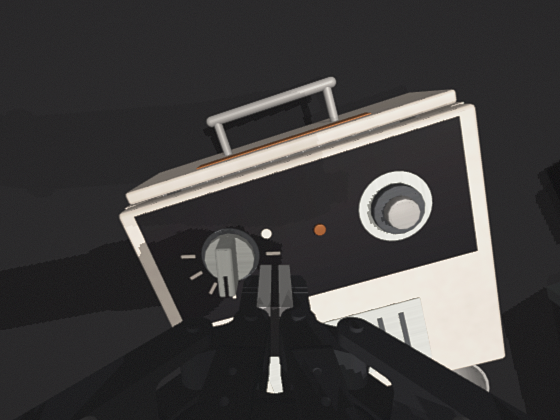

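Panel outer face measures 136 mm (137 is home), the dial bar is at mark 4, the button is out again, and the other things are where they were. Handing in.

```bash
python3 -c "
from h import *
print(r.hand_in())"
```

```text
the job is handed in; nothing more can be done
None
```

The job is done and handed in at about 24 s of the 72 s allowed.

- **Brush:** It lies flat in the tray with its pins up. The wrist view confirmed this just before I shut the drawer.
- **Drawer:** I pushed it shut by the handle until the end stop took 38 N. The front panel then measured about 136 mm from the box's origin, where fully home is 137.
- **Dial:** It started at mark 2. I turned it 60° clockwise, and on release its pointer measured −110.9°, which matches mark 4. It was within 1° of that again at the end, after the button press.
- **Start button:** I pressed it about 6 mm, from a top at about 157 mm down to 150.5 mm, where it bottomed out. The force reached 54 N at the fingertips. It then sprang back.
- **Other things:** They look unmoved in the last top and side pictures. The robot was touching nothing at hand-in.

**What went less well:**
- The first push on the handle showed about 7 N upwards at the tool, so I backed off, turned the tool and pushed again cleanly. During that turn the last joint came close to its limit (−2.95 of −2.96 rad), and I turned it back before going on.
- The box position from the top camera and from the wrist camera differed by a few millimetres. I used averages and then close-up wrist measurements.

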